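# Hold a batten for drilling in a sprung hold-down jig

## Robot

A 7-joint arm with a two-finger parallel gripper is mounted at the origin on a cart in front of the work surface, level with it; the furniture and walls round the work are solid. World frame = base frame: x ahead of the robot, y to its left, z up, the work surface at z = 0. Lengths are in mm, angles in rad, forces in N, time in s.
With the tool pointing down it reaches from about 425 to 875 mm from the base axis. Payload 8.4 kg.
Tool frame: the origin (TCP) lies on the centre line of the jaws, within the pads' length; the fingertips stand 19 mm ahead of it and the grasp point (between the pads) is the TCP; z points along the fingers, y is the line along which they close (so a half turn about z gives the same grasp; the last joint's range is limited). The gripper opens to 87 mm and grips with 3 to 60 N. Pads are 19 mm wide; open, the fingers measure 117 mm over their backs; the gripper's body (75 mm by 190 mm) begins 51 mm behind the grasp point.
Start: joints at [1.076, 0.333, 0.04, 1.465, -0.013, 1.343, -0.059], TCP at [250.581, -599.728, 241.546] pointing down, gripper open.
Joint ranges: [-2.58, 2.58], [-0.38, 2.09], [-1.3, 1.39], [0.25, 2.4], [-1.5, 4.64], [0.08, 2.09], [-2.65, 2.65]. Speed limits (rad/s): [2.22, 2.22, 2.79, 2.79, 3.14, 3.14, 3.14].

## Interface

Orientations are given as a 3x3 rotation matrix whose columns are the frame's x, y, z axes.
In Python, from rig import readout, viewer, manip gives the robot as it stands.
- The arm moves only by the tool servo_tool, never from a script. Its argument "increments" is a list of rows, each an object of numbers: "x", "y", "z": the shift along the world's x, y, z in mm; "rx", "ry", "rz": the turn, a rotation vector about the world's x, y, z in rad; "hand": the opening in per cent of the stroke, from 0 (shut) to 100 (fully open). In form: [{"x": .., "y": .., "z": .., "rx": .., "ry": .., "rz": .., "hand": ..}, ...]. A call has 1 to 8 rows; each row shifts and turns the commanded pose from where the row before left it; what a row does not reach is not made up. A row lasts 1/8 s, in which the tool goes at most 62.5 mm and 10.7 degrees, less where a joint would pass 70% of its speed; a pose out of reach is approached as far as the arm can. A call is refused whole if a number of a shift passes 62.5 or a number of a turn 0.188, either way. A call with a gripper value outside its range is refused whole. The fingers move at their own pace and stop on an object; "newtons" is the grip in N (left out, the last holds). Time passes only in rows, so rows that do not move let the fingers close. It gives the time, the measured TCP pose, the force, the opening and the grip force at its end, in the units of the state.
- readout.get_state(): the state, without advancing time (a new reading comes with each control period).
- viewer.snapshot(name): name is "side" or "top" or "wrist"; returns the picture (420x560x3 uint8, blue, green, red); there is no depth.
- viewer.calibration(name): a dict with "fx", "fy", "cx", "cy" (pixels), "position" and "rotation" of the camera in the world; the wrist camera has in their place "mount" (4x4, takes a point from camera to tool coordinates, whose origin is the TCP and whose axes are the flange's). Camera axes: x right, y down, z forward; pixel columns grow to the right and rows downward; lengths in mm; the calibration is good to about 2 mm. A picture is of the moment at which its call begins: read the wrist's pose just before it. calibration takes no time and is no camera call.
- manip.hand_in(): hands the job in; it is judged then, once.
The state is a dict: "t": time; "joint_positions": joint angles; "joint_vel": joint speeds; "joint_efforts": joint torques, N m; "eef_pos": TCP position; "tool_rot": TCP orientation; "force": force on the tool from outside, world axes, zero at the start; "ft_torque": the same for the moment, N m; "finger_gap": opening from 0.0 (shut) to 1.0 (fully open); "finger_force": force on a finger pad.
Only numpy, scipy, OpenCV 4.12 (cv2) and the standard library are available. Lean on these libraries where they do the work, as an engineer would, in place of code of your own. Each camera call takes 0.05 s, during which the arm holds its last target. There are 200 camera calls.

## Task

Get the pale wooden batten ready for drilling: slide it, marked face up, under the raised rubber foot of the blue hold-down jig so that it lies flat in the channel with its end against the end stop. Then press the red paddle of the sprung lever down until the pointer stands in the green band of the scale (lever about level), never down into the red, and keep it pressed there: the job finishes with you still holding the lever down on the wood. Leave the tools lying around alone.

Things in the scene. Friction and masses are not known exactly. Their poses are not given: they have to be found in the camera images.
- batten: Loose pale wooden batten, 40 (x) x 140 (y) x 22 mm (z), about 0.08 kg, pencil lines on its upper face, lying flat on the worktop, marked face up. Origin: centre of the underside; y along its length. Either end may go to the stop.
- jig: Blue steel plate 190 x 170 x 12 mm bolted to the worktop, carrying channel, end stop, lever and scale. Origin on the worktop under the middle of the channel; z up, x away from the operator (the lever's paddle points to -x), y left. Plate spans x -60 to 130, y -85 to 85 mm. Only the lever, its paddle and its foot move.
- end_stop (a point): Middle of the inner face of the aluminium end stop at the channel's -y end, 70 mm from the seat point; the stop stands 14 mm above the plate. Axes as the jig's.
- scale_green (a point): Middle of the green band on the face of the upright scale post, jig x -40, y -71, z 80 mm; the post is 27 mm wide (y), its top at z 125 mm, its face toward -x: white, green band, white, red at the bottom.
- channel_seat (a point): Middle of the channel floor, 12 mm above the worktop; axes as the jig's. The batten's origin belongs here when it lies against the stop, its length along y. The channel runs along y between two aluminium rails, 8 mm thick and 8 mm high above the floor, 45 mm apart, from y -70 to 60 mm; its left (+y) end is open.
- foot: Rubber ball (radius 12 mm) on a sprung stem under the lever's bar, at jig y -45. Origin: stem on the bar's axis, 100 mm from the pivot. With the lever up its lowest point is 71 mm above the worktop, 37 mm over a seated batten, so bring the batten in under it from the open +y end. It meets the seated batten at about 0.33 rad of lever travel, then its 700 N/m spring yields.
- lever_pivot (a point): The lever's pivot: jig x 100, y -45, z 80 mm. The steel bar (14 mm wide, 12 mm high) runs from here over the foot to the paddle, toward jig -x, in the plane y -45 mm.
- paddle_top (a point): Centre of the upper face of the red paddle (60 mm along the lever x 36 x 12 mm thick) at the lever's end, 210 mm from the pivot along the lever and 6 mm above the bar's centre line. With the lever up it is about 177 mm above the worktop and moves down an arc round the pivot.
- hold_lever (a joint): Lever travel, rad: 0 = released, the lever rises toward the paddle by 0.45 rad; grows as the paddle is pressed down; 0.45 = level. Pointer in the green from 0.40 to 0.50, in the red from 0.56; hard stop 0.62. A spring returns it to 0. Push on the paddle: about 1.5 N at first, about 7 N at 0.45 with the batten under the foot.
- tape: Yellow tape measure, 35 x 92 x 61 mm, bystander. Origin: centre of its underside.
- driver: Screwdriver with yellow handle, 27 x 170 x 26 mm, long axis y, bystander. Origin: centre of its underside.
- ratchet: Steel ratchet handle, 33 x 196 x 36 mm, long axis y, bystander. Origin: centre of its underside.
- pliers: Red-handled pliers, 62 x 181 x 12 mm, long axis y, bystander. Origin: centre of its underside.
Not all that is in view belongs to the job. There is more than one size of the batten; the one meant has the size given above.

How it is judged (in metres and radians):
On the way, in this order (a step that is already met when the one before it is completed fails the run):
1. the batten lies flat in the channel against the stop, under the raised foot (x of batten in the frame of channel_seat between -0.005 and 0.005 m and y of batten in the frame of channel_seat between -0.006 and 0.006 m and z of batten in the frame of channel_seat between -0.004 and 0.004 m and angle between the y axis of batten and the y axis of channel_seat, either way round below 0.08 rad and angle between batten's own z axis and vertical below 0.08 rad and value of joint hold_lever below 0.2 rad), for 0.2 s.
2. the lever is pressed into the green band, foot on the batten (x of batten in the frame of channel_seat between -0.005 and 0.005 m and y of batten in the frame of channel_seat between -0.006 and 0.006 m and z of batten in the frame of channel_seat between -0.004 and 0.004 m and angle between the y axis of batten and the y axis of channel_seat, either way round below 0.08 rad and angle between batten's own z axis and vertical below 0.08 rad and value of joint hold_lever between 0.4 and 0.5 rad and contact force between foot and batten above 3 N and contact force between the fingers and hold_lever above 1.5 N), for 0.5 s.
At the end, for the whole second after the job is handed in: Batten flat in the channel, face up, within 5 mm across, 6 mm along, 4 mm in height of the seat point and 0.08 rad in line; fingers press the paddle (over 1.5 N) and hold the lever still at 0.40 to 0.50 rad; the foot presses the batten with over 3 N (all of step 2 and velocity of joint hold_lever between -0.1 and 0.1 rad/s); the arm keeps its last pose, push and grip.
It fails at once if the lever is pushed into the red (0.56 rad or more) (value of joint hold_lever above 0.56 rad).
It fails at once if the tape measure is shifted by more than 30 mm (distance of tape from where it was at the start of the episode above 0.03 m).
It fails at once if the screwdriver is shifted by more than 30 mm (distance of driver from where it was at the start of the episode above 0.03 m).
It fails at once if the ratchet is shifted by more than 30 mm (distance of ratchet from where it was at the start of the episode above 0.03 m).
It fails at once if the pliers is shifted by more than 30 mm (distance of pliers from where it was at the start of the episode above 0.03 m).
It also fails if it takes over 61 s, if anything falls off the work surface, if the arm or the gripper's body presses on something with over 40 N, if the wrist force passes 120 N, or if a joint passes its speed limit or range.

## Working session

There is one attempt and no reset: what is moved stays moved. The work goes in short steps, Python scripts to look and compute and a tool call to move; the robot and the scene stay as the last step left them, time stands still between calls to the robot, and variables do not carry over. Pictures are saved under pics/ and viewed, at most 10 in all, crops included, and the job is handed in when it is done.

Besides the shell and the picture viewer there is one more tool, called after "Request:" as a command line: name --argument value ..., lists and objects as JSON in quotes. servo_tool: Moves the arm, as the interface text tells. Its arguments: {"type":"object","properties":{"increments":{"type":"array","items":{"type":"object","properties":{"x":{"type":"number"},"y":{"type":"number"},"z":{"type":"number"},"rx":{"type":"number"},"ry":{"type":"number"},"rz":{"type":"number"},"hand":{"type":"number"}}}},"newtons":{"type":"number"}},"required":["increments"]}

```bash
mkdir -p pics; ls; python3 - <<'E'
from rig import readout, viewer
import cv2,numpy as np
s=readout.get_state();print(s['t'],s['eef_pos'],s['tool_rot'],s['force'],s['finger_gap'])
for n in ("top","side"):
    c=viewer.calibration(n);print(n,c)
    cv2.imwrite(f"pics/{n}0.png",viewer.snapshot(n))
print(viewer.calibration("wrist"))
E
```

```text
pics
0.0 [ 250.39517922 -599.35500437  240.64537239] [[ 9.22712993e-01  3.85486944e-01 -7.39925096e-04]
 [ 3.85487635e-01 -9.22711858e-01  1.45281647e-03]
 [-1.22695876e-04 -1.62576461e-03 -9.99998671e-01]] [-0.68034137 -0.08999775 -0.46415575] 1.0002312793504518
top {'fx': 511.5556012007634, 'fy': 511.5556012007634, 'cx': 278.15052745516846, 'cy': 203.29635791437255, 'position': array([ 222.02627856,  -25.86912389, 1606.10931133]), 'rotation': array([[-0.06246896, -0.9754157 ,  0.21133347],
       [-0.99803736,  0.06012566, -0.01750244],
       [ 0.00436559, -0.21201205, -0.9772573 ]])}
side {'fx': 530.3965892739188, 'fy': 530.3965892739188, 'cx': 286.6567292094804, 'cy': 205.48717906734856, 'position': array([ 437.83591894, 1621.46818002,  950.69643337]), 'rotation': array([[-0.99923295, -0.00358077,  0.03899598],
       [-0.03651932,  0.44469491, -0.8949373 ],
       [-0.01413674, -0.89567495, -0.44448457]])}
{'fx': 302.3060508068326, 'fy': 302.3060508068326, 'cx': 273.69098227463206, 'cy': 211.1268384177846, 'mount': array([[-2.64854151e-05, -9.54950074e-01, -2.96766500e-01,
         8.28584309e+01],
       [ 9.99999594e-01, -2.92447950e-04,  8.51807019e-04,
        -4.36503494e-01],
       [-9.00221930e-04, -2.96766357e-01,  9.54949695e-01,
        -1.43433533e+02],
       [ 0.00000000e+00,  0.00000000e+00,  0.00000000e+00,
         1.00000000e+00]])}
```

View pics/top0.png

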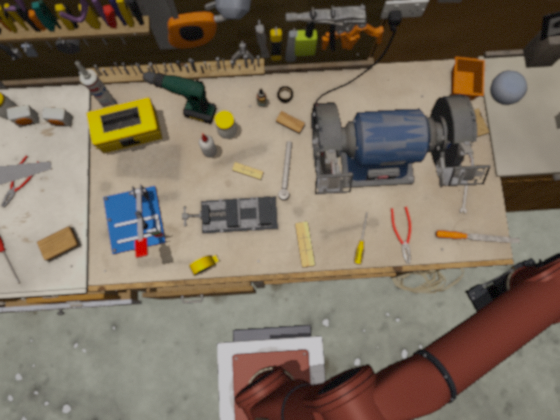

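View pics/side0.png

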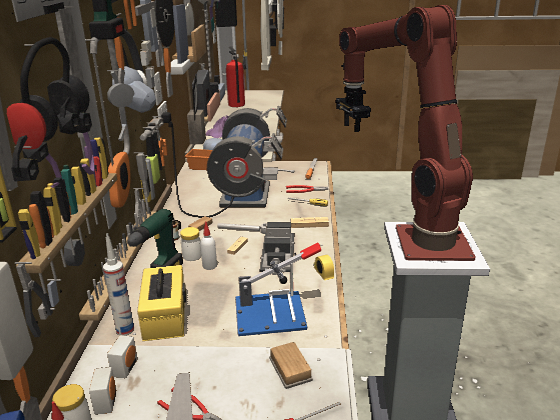

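The top view shows three pale pieces that could be the batten. A is at (305,244), about 45 px long. B is at (248,171), about 30 px. C is at (290,122), short and browner. At about 0.32 px/mm, 140 mm should be about 45 px, so A fits. I'll confirm that with measured sizes and a crop, and locate the jig.

```bash
cat > h.py <<'E'
import cv2,numpy as np
from rig import readout, viewer
def cam(n):
    c=viewer.calibration(n)
    if n=="wrist":
        s=readout.get_state();M=c['mount'];R=np.array(s['tool_rot'])
        return c,R@M[:3,:3],R@M[:3,3]+np.array(s['eef_pos'])
    return c,np.array(c['rotation']),np.array(c['position'])
def ray(cm,uv):
    c,R,p=cm;uv=np.atleast_2d(uv).astype(float)
    d=np.c_[(uv[:,0]-c['cx'])/c['fx'],(uv[:,1]-c['cy'])/c['fy'],np.ones(len(uv))]@R.T
    return p,d
def onz(cm,uv,z):
    p,d=ray(cm,uv);return p+d*((z-p[2])/d[:,2])[:,None]
def proj(cm,P):
    c,R,p=cm;q=(np.atleast_2d(P)-p)@R
    return np.c_[c['fx']*q[:,0]/q[:,2]+c['cx'],c['fy']*q[:,1]/q[:,2]+c['cy']]
def rect(pts):  # world xy -> centre,size,long-axis angle
    (cx,cy),(w,h),a=cv2.minAreaRect(pts[:,:2].astype(np.float32))
    if w<h: w,h,a=h,w,a+90
    return round(cx,1),round(cy,1),round(w,1),round(h,1),round((a+90)%180-90,1)
def masks(im,lo,hi,amin=60):
    m=cv2.inRange(cv2.cvtColor(im,cv2.COLOR_BGR2HSV),lo,hi)
    cs,_=cv2.findContours(m,cv2.RETR_EXTERNAL,cv2.CHAIN_APPROX_NONE)
    return [c[:,0] for c in cs if cv2.contourArea(c)>amin]
E
python3 - <<'E'
from h import *
cm=cam("top");im=cv2.imread("pics/top0.png");hsv=cv2.cvtColor(im,cv2.COLOR_BGR2HSV)
for p in [(305,244),(248,171),(290,122),(330,225),(120,235)]: print(p,hsv[p[1],p[0]])
for c in masks(im,(18,85,170),(30,200,255)):
    print(c.mean(0).round(),rect(onz(cm,c,22)))
b=np.vstack(masks(im,(100,150,80),(115,255,255),30)); b=b[(b[:,0]<170)&(b[:,1]>180)]
print("plate",rect(onz(cm,b,12)))
for c in masks(im,(0,200,150),(6,255,255),30)+masks(im,(174,200,150),(180,255,255),30): print("red",c.mean(0).round(),rect(onz(cm,c,177)))
a=cv2.resize(im[150:275,270:325],None,fx=4.5,fy=4.5);d=cv2.resize(im[175:270,90:180],None,fx=5.9,fy=5.9)
d=cv2.resize(d,(int(d.shape[1]*a.shape[0]/d.shape[0]),a.shape[0]));cv2.imwrite("pics/c1.png",np.hstack([a,d]))
E
```

```text
(305, 244) [ 21 103 185]
(248, 171) [ 22 101 192]
(290, 122) [ 17 128 171]
(330, 225) [ 17  53 174]
(120, 235) [105 189 163]
[304. 244.] (430.7, -127.4, 138.3, 39.9, 5.4)
[247. 170.] (679.2, 38.2, 96.6, 26.2, 67.5)
plate (543.5, 404.1, 181.8, 162.4, 9.3)
red [141. 248.] (429.4, 340.1, 44.8, 27.9, -0.4)
```

View pics/c1.png

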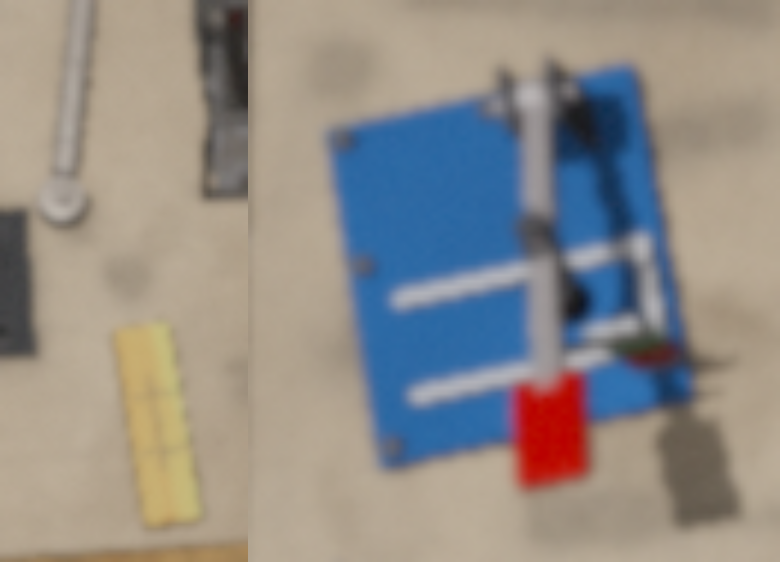

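A is confirmed: it measures 138×40 mm, has the two pencil cross-lines, and lies at about (431,-127) at 5°. B is 97×26 mm, so it's the wrong size. The jig origin comes out near (509,398), turned about 9.3°. Next I'll move above the batten and look with the wrist camera.

Request:
servo_tool --increments '[{"x": 25,"y": 54,"rz": -0.038},{"x": 25,"y": 54,"rz": -0.038},{"x": 25,"y": 54,"rz": -0.038},{"x": 25,"y": 54,"rz": -0.038},{"x": 25,"y": 54,"rz": -0.038},{"x": 25,"y": 54,"rz": -0.038},{"x": 25,"y": 54,"rz": -0.038},{"x": 25,"y": 54,"rz": -0.036}]'

```text
invalid input at $.increments[0]: expected keys x, y, z, rx, ry, rz, hand
```

Request:
servo_tool --increments '[{"x": 5,"y": 42,"hand": 100},{},{}]'

```text
invalid input at $.increments[0]: expected keys x, y, z, rx, ry, rz, hand
```

```bash
python3 - <<'E'
from h import *
cm=cam("wrist");im=viewer.snapshot("wrist");cv2.imwrite("pics/w1.png",im)
s=readout.get_state();R=np.array(s['tool_rot']);print(s['t'],s['eef_pos'],np.degrees(np.arctan2(R[1,0],R[0,0])),R[:,2])
for c in masks(im,(15,70,120),(30,220,255),800): print(c.mean(0).round(),rect(onz(cm,c,22)))
E
```

```text
0.15 [ 250.46416217 -599.45120904  240.84003713] 22.678851315612576 [-5.53723951e-04  1.15168829e-03 -9.99999184e-01]
[297. 115.] (338.9, -599.6, 331.5, 16.0, -90.0)
[78. 21.] (338.2, -339.8, 141.0, 18.9, -87.7)
```

View pics/w1.png

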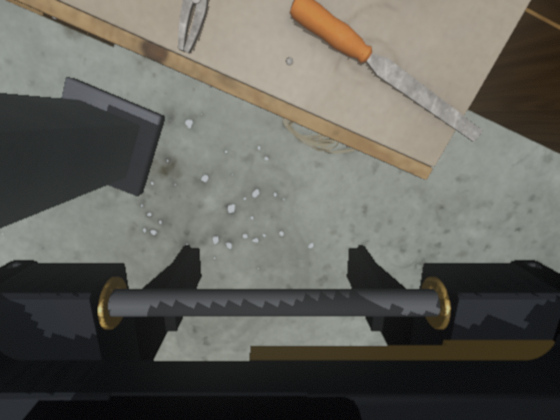

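The moves were refused because every key has to be present in each row, so the arm hasn't moved. The picture shows only the bench edge from the start pose. I'll send the full rows.

Request:
servo_tool --increments '[{"x": 25,"y": 54,"z": 0,"rx": 0,"ry": 0,"rz": -0.038,"hand": 100},{"x": 25,"y": 54,"z": 0,"rx": 0,"ry": 0,"rz": -0.038,"hand": 100},{"x": 25,"y": 54,"z": 0,"rx": 0,"ry": 0,"rz": -0.038,"hand": 100},{"x": 25,"y": 54,"z": 0,"rx": 0,"ry": 0,"rz": -0.038,"hand": 100},{"x": 25,"y": 54,"z": 0,"rx": 0,"ry": 0,"rz": -0.038,"hand": 100},{"x": 25,"y": 54,"z": 0,"rx": 0,"ry": 0,"rz": -0.038,"hand": 100},{"x": 25,"y": 54,"z": 0,"rx": 0,"ry": 0,"rz": -0.038,"hand": 100},{"x": 25,"y": 54,"z": 0,"rx": 0,"ry": 0,"rz": -0.036,"hand": 100}]'

```text
t: 1.15
eef_pos: [451.0, -165.9, 241.6]
tool_rot: [[0.996, 0.092, 0.0], [0.092, -0.996, -0.0], [0.0, 0.0, -1.0]]
force: [1.2, 0.2, 0.3]
finger_gap: 1.0
finger_force: 0.0
```

Request:
servo_tool --increments '[{"x": 5,"y": 42,"z": 0,"rx": 0,"ry": 0,"rz": 0,"hand": 100},{"x": 0,"y": 0,"z": 0,"rx": 0,"ry": 0,"rz": 0,"hand": 100},{"x": 0,"y": 0,"z": 0,"rx": 0,"ry": 0,"rz": 0,"hand": 100}]'

```text
t: 1.52
eef_pos: [455.3, -126.5, 241.4]
tool_rot: [[0.996, 0.093, -0.0], [0.093, -0.996, -0.0], [-0.0, 0.0, -1.0]]
force: [0.2, 0.0, 0.5]
finger_gap: 1.001
finger_force: 0.0
```

```bash
python3 - <<'E'
from h import *
cm=cam("wrist");im=viewer.snapshot("wrist");cv2.imwrite("pics/w2.png",im)
s=readout.get_state();R=np.array(s['tool_rot']);print(s['t'],s['eef_pos'],np.degrees(np.arctan2(R[1,0],R[0,0])),R[:,2],s['joint_positions'])
for c in masks(im,(15,70,120),(30,220,255),800): print(c.mean(0).round(),rect(onz(cm,c,22)))
E
```

```text
1.575 [ 455.24733889 -127.00108017  241.43903477] 5.278207191559173 [-2.56806016e-04 -2.99872717e-04 -9.99999922e-01] [ 0.54387593 -0.01018691 -0.36065453  1.86217539 -0.00338656  1.28914825
 -1.29449373]
[252. 262.] (351.6, -107.1, 138.1, 16.0, -89.9)
[402. 253.] (385.5, -297.1, 97.2, 51.3, 17.3)
[ 72. 240.] (381.3, 105.9, 230.4, 72.2, -90.0)
[275. 207.] (434.0, -127.1, 138.6, 39.9, 5.2)
```

View pics/w2.png

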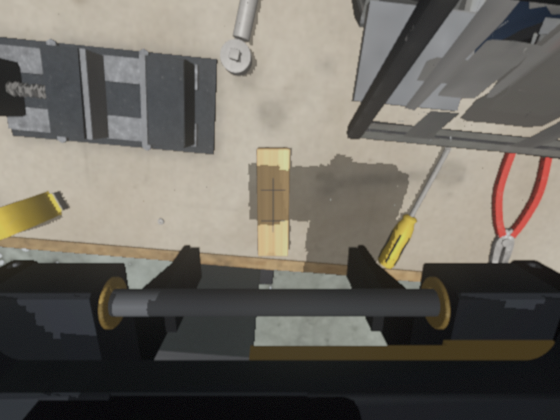

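The wrist view shows the batten at (275,207), centred at about (433,-127) and turned 5.2°. The vice ends clear of the gripper body. I'll descend to a grasp 22 mm toward the far end from centre, with the fingertips about 11 mm above the bench so they clear the rails later.

Request:
servo_tool --increments '[{"x": 0,"y": 2,"z": -42,"rx": 0,"ry": 0,"rz": 0,"hand": 100},{"x": 0,"y": 0,"z": -42,"rx": 0,"ry": 0,"rz": 0,"hand": 100},{"x": 0,"y": 0,"z": -42,"rx": 0,"ry": 0,"rz": 0,"hand": 100},{"x": 0,"y": 0,"z": -42,"rx": 0,"ry": 0,"rz": 0,"hand": 100},{"x": 0,"y": 0,"z": -22,"rx": 0,"ry": 0,"rz": 0,"hand": 100},{"x": 0,"y": 0,"z": -14,"rx": 0,"ry": 0,"rz": 0,"hand": 100},{"x": 0,"y": 0,"z": -7,"rx": 0,"ry": 0,"rz": 0,"hand": 100},{"x": 0,"y": 0,"z": 0,"rx": 0,"ry": 0,"rz": 0,"hand": 100}]'

```text
t: 2.58
eef_pos: [455.7, -124.1, 30.7]
tool_rot: [[0.996, 0.093, 0.0], [0.093, -0.996, -0.0], [0.0, 0.0, -1.0]]
force: [-0.1, 0.7, 0.1]
finger_gap: 1.001
finger_force: 0.0
```

Request:
servo_tool --increments '[{"x": 0,"y": 0,"z": 0,"rx": 0,"ry": 0,"rz": 0,"hand": 60},{"x": 0,"y": 0,"z": 0,"rx": 0,"ry": 0,"rz": 0,"hand": 40},{"x": 0,"y": 0,"z": 0,"rx": 0,"ry": 0,"rz": 0,"hand": 30},{"x": 0,"y": 0,"z": 0,"rx": 0,"ry": 0,"rz": 0,"hand": 30},{"x": 0,"y": 0,"z": 0,"rx": 0,"ry": 0,"rz": 0,"hand": 30},{"x": 0,"y": 0,"z": 0,"rx": 0,"ry": 0,"rz": 0,"hand": 30}]' --newtons 25

```text
t: 3.32
eef_pos: [455.6, -123.8, 30.6]
tool_rot: [[0.996, 0.094, 0.0], [0.094, -0.996, -0.0], [0.0, 0.0, -1.0]]
force: [-1.3, -0.9, 0.4]
finger_gap: 0.455
finger_force: 25.0
```

Request:
servo_tool --increments '[{"x": 0,"y": 0,"z": 20,"rx": 0,"ry": 0,"rz": 0,"hand": 30},{"x": 0,"y": 0,"z": 40,"rx": 0,"ry": 0,"rz": 0,"hand": 30},{"x": 0,"y": 0,"z": 45,"rx": 0,"ry": 0,"rz": 0,"hand": 30},{"x": 0,"y": 0,"z": 45,"rx": 0,"ry": 0,"rz": 0,"hand": 30},{"x": 3,"y": 20,"z": 45,"rx": 0,"ry": 0,"rz": 0.08,"hand": 30},{"x": 3,"y": 40,"z": 35,"rx": 0,"ry": 0,"rz": 0.115,"hand": 30},{"x": 3,"y": 42,"z": 0,"rx": 0,"ry": 0,"rz": 0.115,"hand": 30},{"x": 3,"y": 42,"z": 0,"rx": 0,"ry": 0,"rz": 0.115,"hand": 30}]'

```text
t: 4.32
eef_pos: [467.6, 21.6, 261.0]
tool_rot: [[0.867, 0.499, 0.001], [0.499, -0.867, -0.0], [0.001, 0.001, -1.0]]
force: [0.3, -0.4, -2.0]
finger_gap: 0.455
finger_force: 25.0
```

Request:
servo_tool --increments '[{"x": 3,"y": 44,"z": 0,"rx": 0,"ry": 0,"rz": 0.115,"hand": 30},{"x": 3,"y": 44,"z": 0,"rx": 0,"ry": 0,"rz": 0.115,"hand": 30},{"x": 3,"y": 44,"z": 0,"rx": 0,"ry": 0,"rz": 0.115,"hand": 30},{"x": 3,"y": 44,"z": 0,"rx": 0,"ry": 0,"rz": 0.115,"hand": 30},{"x": 3,"y": 44,"z": 0,"rx": 0,"ry": 0,"rz": 0.115,"hand": 30},{"x": 3,"y": 44,"z": 0,"rx": 0,"ry": 0,"rz": 0.115,"hand": 30},{"x": 3,"y": 44,"z": 0,"rx": 0,"ry": 0,"rz": 0.115,"hand": 30},{"x": 3,"y": 44,"z": 0,"rx": 0,"ry": 0,"rz": 0.115,"hand": 30}]'

```text
t: 5.32
eef_pos: [491.7, 373.4, 260.2]
tool_rot: [[0.128, 0.992, -0.0], [0.992, -0.128, -0.0], [-0.0, -0.0, -1.0]]
force: [0.4, -0.6, -0.3]
finger_gap: 0.46
finger_force: 25.0
```

Request:
servo_tool --increments '[{"x": 4,"y": 44,"z": 0,"rx": 0,"ry": 0,"rz": 0.115,"hand": 30},{"x": 4,"y": 44,"z": 0,"rx": 0,"ry": 0,"rz": 0.115,"hand": 30},{"x": 0,"y": 22,"z": 0,"rx": 0,"ry": 0,"rz": 0,"hand": 30},{"x": 0,"y": 0,"z": 0,"rx": 0,"ry": 0,"rz": 0,"hand": 30},{"x": 0,"y": 0,"z": 0,"rx": 0,"ry": 0,"rz": 0,"hand": 30}]'

```text
t: 5.95
eef_pos: [499.9, 481.5, 260.2]
tool_rot: [[-0.097, 0.995, -0.0], [0.995, 0.097, -0.001], [-0.001, -0.0, -1.0]]
force: [-0.0, -0.4, -0.7]
finger_gap: 0.453
finger_force: 25.0
```

```bash
python3 - <<'E'
from h import *
cm=cam("wrist");im=viewer.snapshot("wrist");cv2.imwrite("pics/w3.png",im)
s=readout.get_state();R=np.array(s['tool_rot']);print(s['t'],s['eef_pos'],np.degrees(np.arctan2(R[1,0],R[0,0])),R[:,2],s['joint_positions'])
E
```

```text
6.0 [500.15042082 481.13708548 260.4926931 ] 95.54018351923368 [ 3.02848703e-04 -8.04354916e-04 -9.99999631e-01] [-0.28199796  0.54695724 -0.84507852  1.276951    0.40169812  1.48827501
 -0.98691317]
```

View pics/w3.png

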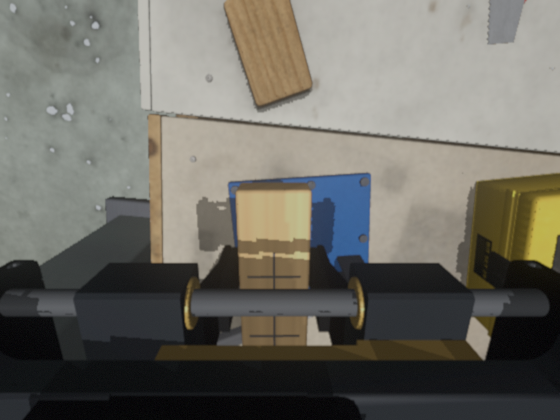

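The wrist view shows the plate's +y edge, with its corners near (230,182) and (370,174), and the batten held straight in the jaws. Those two corners are enough to refine the jig pose.

```bash
python3 - <<'E'
from h import *
cm=cam("wrist");im=cv2.imread("pics/w3.png")
hsv=cv2.cvtColor(im,cv2.COLOR_BGR2HSV);m=cv2.inRange(hsv,(100,140,50),(120,255,255))
xs=np.r_[234:238,316:364];top=np.array([[x,np.argmax(m[150:230,x]>0)+149.5] for x in xs])
ys=np.arange(185,245);rt=np.array([[np.nonzero(m[y,330:420])[0].max()+330.5,y] for y in ys])
T=onz(cm,top,12)[:,:2];Rr=onz(cm,rt,12)[:,:2]
def fit(P):
    v=cv2.fitLine(P.astype(np.float32),cv2.DIST_HUBER,0,.01,.01).ravel();return v[:2],v[2:]
(d1,p1),(d2,p2)=fit(T),fit(Rr)
a1=np.degrees(np.arctan2(*d1[::-1]));a2=np.degrees(np.arctan2(*d2[::-1]));print("edge angles",a1,a2)
A=np.c_[d1,-d2];t=np.linalg.solve(A,p2-p1);C=p1+t[0]*d1;print("corner(130,85)",C)
L=onz(cm,[[230,182]],12)[0,:2];print("corner(-60,85)",L,np.linalg.norm(C-L))
for th in (9.3,a1%180):
    r=np.radians(th);R=np.array([[np.cos(r),-np.sin(r)],[np.sin(r),np.cos(r)]])
    O=C-R@[130,85];print(th,"origin",O,"chk left",R.T@(L-O))
# top view rails: bright, low-saturation pixels on the plate
ct=cam("top");it=cv2.imread("pics/top0.png");h=cv2.cvtColor(it,cv2.COLOR_BGR2HSV)
w=cv2.inRange(h,(0,0,150),(180,70,255));pb=np.zeros_like(w);cv2.fillConvexPoly(pb,proj(ct,np.c_[(np.array([[-50,-30],[-50,80],[50,80],[50,-30]])@R.T+O),[12]*4]).astype(np.int32),255)
q=np.argwhere(cv2.bitwise_and(w,pb)>0)[:,::-1];P=(onz(ct,q,20)[:,:2]-O)@R
for k in (P[:,0]<0,P[:,0]>0):
    Q=P[k&(P[:,1]>-20)];print("rail",len(Q),np.polyfit(Q[:,1],Q[:,0],1),Q[:,1].max())
E
```

```text
edge angles 7.3538404 -80.44807
corner(130,85) [624.4557  502.81558]
corner(-60,85) [443.74771272 476.10358872] 182.67157168540803
9.3 origin [509.90077014 397.92434964] chk left [-52.6494591   87.84221585]
7.3538404 origin [506.40470105 401.87517864] chk left [-52.64062485  81.63773605]
rail 116 [ -0.15139944 -20.03840286] 80.11921869681939
rail 117 [ 0.16818825 22.86445756] 80.16720389480541
```

```bash
python3 - <<'E'
from h import *
ct=cam("top");it=np.median([viewer.snapshot("top") for _ in range(1)],axis=0).astype(np.uint8)
it=cv2.imread("pics/top0.png")
W=it[:,:,2].astype(float)  # red channel: rails bright, blue plate dark
r=np.radians(9.3);R=np.array([[np.cos(r),-np.sin(r)],[np.sin(r),np.cos(r)]]);O=np.array([509.5,398.2])
def prof(a,b,z):  # sample red along jig a->b
    P=np.linspace(a,b,81);uv=proj(ct,np.c_[P@R.T+O,np.full(81,z)]).astype(np.float32)
    return P,cv2.remap(W.astype(np.float32),uv[:,None,0],uv[:,None,1],cv2.INTER_LINEAR).ravel()
for x0 in (26.5,-26.5):
    D=[]
    for y in range(-20 if x0<0 else -10,56,4):
        P,v=prof([x0-13,y],[x0+13,y],20);v=np.clip(v-v.min()-20,0,None);D.append((y,(P[:,0]*v).sum()/v.sum()))
    D=np.array(D)[(np.array(D)[:,0]>-5)];print("rail",x0,np.polyfit(D[:,0],D[:,1],1),D[:,1].round(1))
    P,v=prof([x0,30],[x0,85],20);h=(v[:20].mean()+v[-20:].mean())/2;print("end y (60):",P[np.argmax(v<h),1])
# stop bar, y inner face -70 => centre unknown; plate edges
for x in (40,60,80,100):
    P,v=prof([x,70],[x,100],12);h=(v[:15].mean()+v[-15:].mean())/2;print("edge y85",P[np.argmax(v>h),1])
for y in (10,30,50,70):
    P,v=prof([115,y],[145,y],12);h=(v[:15].mean()+v[-15:].mean())/2;Q,u=prof([-75,y],[-45,y],12);g=(u[:15].mean()+u[-15:].mean())/2
    print("edge x130",P[np.argmax(v>h),0],"x-60",Q[np.argmax(u<g),0])
E
```

```text
rail 26.5 [-4.57004803e-04  2.73963584e+01] [27.5 27.2 27.4 27.6 27.3 27.2 27.6 27.5 27.1 27.3 27.5 27.3 27.2 27.5
 27.4]
end y (60): 63.0
rail -26.5 [  0.09949053 -29.2879956 ] [-31.5 -30.2 -29.8 -29.2 -27.5 -25.5 -25.3 -25.6 -25.7 -25.4 -25.4 -25.7
 -25.6 -25.3 -25.6]
end y (60): 62.3125
edge y85 85.0
edge y85 85.0
edge y85 85.0
edge y85 85.0
edge x130 128.875 x-60 -60.0
edge x130 128.5 x-60 -58.875
edge x130 128.5 x-60 -59.25
edge x130 128.125 x-60 -60.0
```

Both views agree: jig origin ≈ (510, 399) at 9.3°. I'll descend at jig y ≈ +83 for the tool, with the batten end just inside the rails, and stop slightly above rail height.

Request:
servo_tool --increments '[{"x": -4,"y": 0,"z": -20,"rx": 0,"ry": 0,"rz": 0.066,"hand": 30},{"x": 0,"y": 0,"z": -40,"rx": 0,"ry": 0,"rz": 0,"hand": 30},{"x": 0,"y": 0,"z": -40,"rx": 0,"ry": 0,"rz": 0,"hand": 30},{"x": 0,"y": 0,"z": -40,"rx": 0,"ry": 0,"rz": 0,"hand": 30},{"x": 0,"y": 0,"z": -35,"rx": 0,"ry": 0,"rz": 0,"hand": 30},{"x": 0,"y": 0,"z": -20,"rx": 0,"ry": 0,"rz": 0,"hand": 30},{"x": 0,"y": 0,"z": -10,"rx": 0,"ry": 0,"rz": 0,"hand": 30},{"x": 0,"y": 0,"z": 0,"rx": 0,"ry": 0,"rz": 0,"hand": 30}]'

```text
t: 7.05
eef_pos: [495.8, 482.3, 55.9]
tool_rot: [[-0.163, 0.987, 0.0], [0.987, 0.163, 0.0], [0.0, 0.0, -1.0]]
force: [-0.3, -0.6, -0.9]
finger_gap: 0.457
finger_force: 25.0
```

```bash
python3 - <<'E'
from h import *
s=readout.get_state();R=np.array(s['tool_rot']);print(s['t'],s['eef_pos'],np.degrees(np.arctan2(R[1,0],R[0,0])),s['force'])
r=np.radians(9.3);J=np.array([[np.cos(r),-np.sin(r)],[np.sin(r),np.cos(r)]]);O=np.array([509.8,398.8])
print("tcp in jig",J.T@(np.array(s['eef_pos'])[:2]-O))
a=viewer.snapshot("side")[220:350,210:330];b=viewer.snapshot("top")[175:275,90:190]
cv2.imwrite("pics/c2.png",np.hstack([cv2.resize(a,(369,400),interpolation=2),cv2.resize(b,(400,400),interpolation=2)]))
E
```

```text
7.05 [495.82740592 482.26253662  55.91266002] 99.3781164272345 [-0.29257505 -0.59458424 -0.88230559]
tcp in jig [-0.3010695  84.62350596]
```

View pics/c2.png

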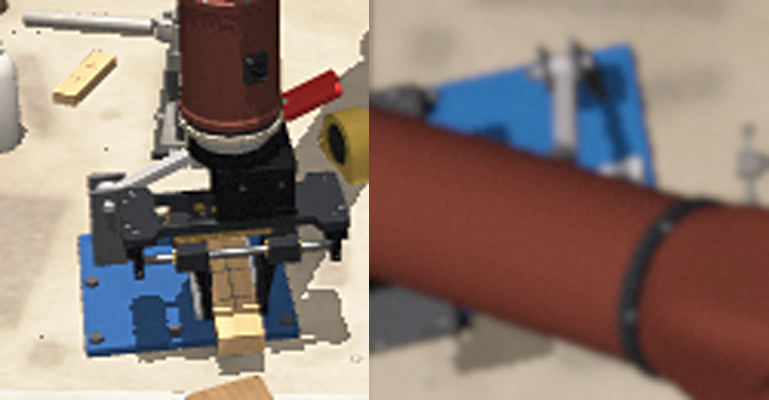

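The side crop shows the batten held flat and level in line with the channel. The top view is blocked by the arm. I'll lower it between the rails and check the force.

Request:
servo_tool --increments '[{"x": 0,"y": 0,"z": -5,"rx": 0,"ry": 0,"rz": 0,"hand": 30},{"x": 0,"y": 0,"z": -4,"rx": 0,"ry": 0,"rz": 0,"hand": 30},{"x": 0,"y": 0,"z": -3,"rx": 0,"ry": 0,"rz": 0,"hand": 30},{"x": 0,"y": 0,"z": 0,"rx": 0,"ry": 0,"rz": 0,"hand": 30},{"x": 0,"y": 0,"z": 0,"rx": 0,"ry": 0,"rz": 0,"hand": 30}]'

```text
t: 7.78
eef_pos: [495.6, 482.3, 43.6]
tool_rot: [[-0.163, 0.987, -0.0], [0.987, 0.163, 0.0], [0.0, 0.0, -1.0]]
force: [-0.3, 0.6, -1.8]
finger_gap: 0.454
finger_force: 25.0
```

Request:
servo_tool --increments '[{"x": 1.5,"y": -9,"z": 0,"rx": 0,"ry": 0,"rz": 0,"hand": 30},{"x": 1.5,"y": -9,"z": 0,"rx": 0,"ry": 0,"rz": 0,"hand": 30},{"x": 1.5,"y": -9,"z": 0,"rx": 0,"ry": 0,"rz": 0,"hand": 30},{"x": 1.5,"y": -9,"z": 0,"rx": 0,"ry": 0,"rz": 0,"hand": 30},{"x": 1.5,"y": -9,"z": 0,"rx": 0,"ry": 0,"rz": 0,"hand": 30},{"x": 1,"y": -6,"z": 0,"rx": 0,"ry": 0,"rz": 0,"hand": 30},{"x": 0,"y": 0,"z": 0,"rx": 0,"ry": 0,"rz": 0,"hand": 30}]'

```text
t: 8.65
eef_pos: [504.4, 430.7, 43.6]
tool_rot: [[-0.163, 0.987, 0.0], [0.987, 0.163, -0.0], [-0.0, 0.0, -1.0]]
force: [-0.3, 0.0, -0.8]
finger_gap: 0.453
finger_force: 25.0
```

Request:
servo_tool --increments '[{"x": 0.3,"y": -2,"z": 0,"rx": 0,"ry": 0,"rz": 0,"hand": 30},{"x": 0.3,"y": -2,"z": 0,"rx": 0,"ry": 0,"rz": 0,"hand": 30},{"x": 0.3,"y": -2,"z": 0,"rx": 0,"ry": 0,"rz": 0,"hand": 30},{"x": 0,"y": 0,"z": 0,"rx": 0,"ry": 0,"rz": 0,"hand": 30}]'

```text
t: 9.15
eef_pos: [505.0, 425.0, 43.5]
tool_rot: [[-0.163, 0.987, -0.0], [0.987, 0.163, -0.0], [-0.0, -0.0, -1.0]]
force: [0.5, -1.0, -1.1]
finger_gap: 0.459
finger_force: 25.0
```

Request:
servo_tool --increments '[{"x": 0.2,"y": -1,"z": 0,"rx": 0,"ry": 0,"rz": 0,"hand": 30},{"x": 0.2,"y": -1,"z": 0,"rx": 0,"ry": 0,"rz": 0,"hand": 30},{"x": 0.2,"y": -1,"z": 0,"rx": 0,"ry": 0,"rz": 0,"hand": 30},{"x": 0,"y": 0,"z": 0,"rx": 0,"ry": 0,"rz": 0,"hand": 30}]'

```text
t: 9.65
eef_pos: [505.2, 424.2, 44.2]
tool_rot: [[-0.164, 0.986, 0.0], [0.986, 0.164, 0.003], [0.003, 0.001, -1.0]]
force: [0.3, 6.2, -1.5]
finger_gap: 0.457
finger_force: 25.0
```

Request:
servo_tool --increments '[{"x": 0.2,"y": -1,"z": 0,"rx": 0,"ry": 0,"rz": 0,"hand": 30},{"x": 0.2,"y": -1,"z": 0,"rx": 0,"ry": 0,"rz": 0,"hand": 30},{"x": 0,"y": 0,"z": 0,"rx": 0,"ry": 0,"rz": 0,"hand": 30}]'

```text
t: 10.02
eef_pos: [505.2, 424.0, 44.7]
tool_rot: [[-0.165, 0.986, 0.001], [0.986, 0.165, 0.006], [0.006, 0.002, -1.0]]
force: [1.0, 10.8, -1.1]
finger_gap: 0.46
finger_force: 25.0
```

The batten meets the stop with about 11 N. I'll relieve the push, set it down and open the jaws slowly. The fingers sit above the rails, with about 8 mm of room either side if only partly opened.

Request:
servo_tool --increments '[{"x": -0.3,"y": 2,"z": -0.5,"rx": 0,"ry": 0,"rz": 0,"hand": 30},{"x": 0,"y": 0,"z": -0.5,"rx": 0,"ry": 0,"rz": 0,"hand": 30},{"x": 0,"y": 0,"z": 0,"rx": 0,"ry": 0,"rz": 0,"hand": 30},{"x": 0,"y": 0,"z": 0,"rx": 0,"ry": 0,"rz": 0,"hand": 55},{"x": 0,"y": 0,"z": 0,"rx": 0,"ry": 0,"rz": 0,"hand": 62},{"x": 0,"y": 0,"z": 0,"rx": 0,"ry": 0,"rz": 0,"hand": 62}]'

```text
t: 10.78
eef_pos: [505.8, 421.7, 42.3]
tool_rot: [[-0.163, 0.987, -0.0], [0.987, 0.163, -0.001], [-0.001, -0.0, -1.0]]
force: [0.8, -0.8, 1.1]
finger_gap: 0.606
finger_force: 0.0
```

Request:
servo_tool --increments '[{"x": 0,"y": 0,"z": 10,"rx": 0,"ry": 0,"rz": 0,"hand": 65},{"x": -2,"y": 15,"z": 20,"rx": 0,"ry": 0,"rz": 0,"hand": 65},{"x": -5,"y": 30,"z": 40,"rx": 0,"ry": 0,"rz": 0,"hand": 65},{"x": -8,"y": 50,"z": 40,"rx": 0,"ry": 0,"rz": 0,"hand": 65},{"x": -8,"y": 50,"z": 40,"rx": 0,"ry": 0,"rz": 0,"hand": 40},{"x": 0,"y": 0,"z": 40,"rx": 0,"ry": 0,"rz": 0,"hand": 0},{"x": 0,"y": 0,"z": 0,"rx": 0,"ry": 0,"rz": 0,"hand": 0},{"x": 0,"y": 0,"z": 0,"rx": 0,"ry": 0,"rz": 0,"hand": 0}]'

```text
t: 11.78
eef_pos: [483.3, 563.7, 230.0]
tool_rot: [[-0.163, 0.987, 0.0], [0.987, 0.163, -0.0], [-0.0, 0.0, -1.0]]
force: [-0.1, 0.7, -0.4]
finger_gap: 0.282
finger_force: 0.0
```

```bash
python3 - <<'E'
from h import *
s=readout.get_state();print(s['t'],s['eef_pos'],s['finger_gap'],s['force'])
r=np.radians(9.3);J=np.array([[np.cos(r),-np.sin(r)],[np.sin(r),np.cos(r)]]);O=np.array([509.8,398.8])
cs,ct=cam("side"),cam("top");i1=viewer.snapshot("side");i2=viewer.snapshot("top")
for n,cm,im in(("side",cs,i1),("top",ct,i2)):
    for c in masks(im,(16,70,130),(30,220,255),40):
        P=(onz(cm,c,34)[:,:2]-O)@J
        if abs(P.mean(0)).max()<120: print(n,c.mean(0).round(),rect(P),P.min(0).round(1),P.max(0).round(1))
a=i1[220:350,210:330];b=i2[175:275,90:190]
cv2.imwrite("pics/c3.png",np.hstack([cv2.resize(a,(369,400),interpolation=2),cv2.resize(b,(400,400),interpolation=2)]))
E
```

```text
11.775 [483.32308224 563.69493267 229.97137023] 0.2822917785926783 [-0.10387679  0.69629857 -0.43384114]
side [282. 305.] (-2.0, 5.5, 152.3, 38.9, -89.8) [-21.3 -70.6] [17.7 81.7]
top [151. 223.] (3.6, -51.9, 28.4, 26.9, 88.7) [-10.2 -66.4] [ 16.8 -38. ]
```

View pics/c3.png

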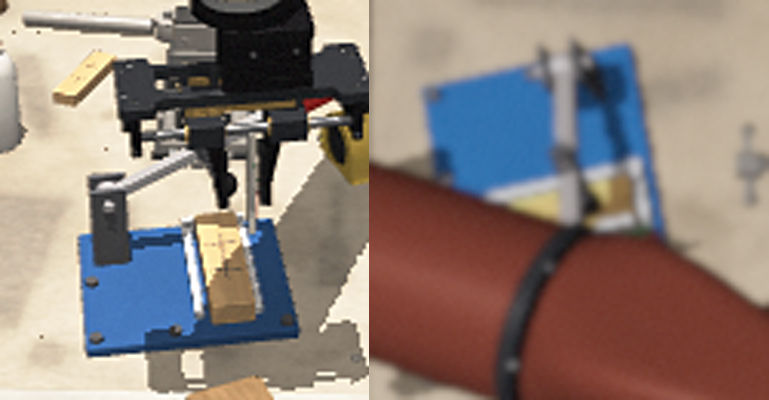

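The batten lies between the rails and against the stop (far end at jig y ≈ -70.6 in the side view), and the lever is up. Now I'll hover the closed fingers over the raised paddle.

Request:
servo_tool --increments '[{"x": 0,"y": -10,"z": 15,"rx": 0,"ry": 0,"rz": 0,"hand": 0},{"x": -10,"y": -40,"z": 0,"rx": 0,"ry": 0,"rz": 0,"hand": 0},{"x": -12,"y": -45,"z": 0,"rx": 0,"ry": 0,"rz": 0,"hand": 0},{"x": -12,"y": -45,"z": 0,"rx": 0,"ry": 0,"rz": 0,"hand": 0},{"x": -12,"y": -45,"z": 0,"rx": 0,"ry": 0,"rz": 0,"hand": 0},{"x": -11,"y": -39,"z": 0,"rx": 0,"ry": 0,"rz": 0,"hand": 0},{"x": 0,"y": 0,"z": 0,"rx": 0,"ry": 0,"rz": 0,"hand": 0},{"x": 0,"y": 0,"z": 0,"rx": 0,"ry": 0,"rz": 0,"hand": 0}]'

```text
t: 12.88
eef_pos: [426.5, 340.1, 245.7]
tool_rot: [[-0.162, 0.987, 0.001], [0.987, 0.162, 0.0], [-0.0, 0.001, -1.0]]
force: [-0.8, 0.1, 0.7]
finger_gap: 0.004
finger_force: 0.0
```

```bash
python3 - <<'E'
from h import *
s=readout.get_state();print(s['t'],s['eef_pos'],s['finger_gap'],s['force'])
r=np.radians(9.3);J=np.array([[np.cos(r),-np.sin(r)],[np.sin(r),np.cos(r)]]);O=np.array([509.8,398.8])
print(J.T@(np.array(s['eef_pos'])[:2]-O))
a=viewer.snapshot("side")[180:340,220:370];b=viewer.snapshot("wrist")
cv2.imwrite("pics/c4.png",np.hstack([cv2.resize(a,(375,400),interpolation=2),cv2.resize(b[150:,140:410],(415,400))]))
E
```

```text
12.875 [426.50437163 340.05101037 245.72327242] 0.004473770425493455 [-0.83162985  0.05717796  0.7037721 ]
[-91.69482822 -44.51588443]
```

View pics/c4.png

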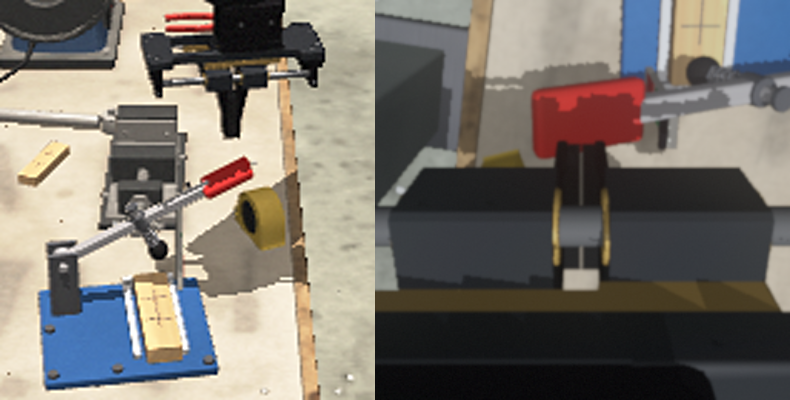

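The batten is seated flat, and the closed fingertips hang over the raised red paddle at crop (590,110). I'll press down following the arc, and slow down near level.

Request:
servo_tool --increments '[{"x": 0,"y": 0,"z": -20,"rx": 0,"ry": 0,"rz": 0,"hand": 0},{"x": 0,"y": 0,"z": -18,"rx": 0,"ry": 0,"rz": 0,"hand": 0},{"x": -2,"y": -0.3,"z": -12,"rx": 0,"ry": 0,"rz": 0,"hand": 0},{"x": -3,"y": -0.5,"z": -12,"rx": 0,"ry": 0,"rz": 0,"hand": 0},{"x": -3,"y": -0.5,"z": -12,"rx": 0,"ry": 0,"rz": 0,"hand": 0},{"x": -3,"y": -0.5,"z": -12,"rx": 0,"ry": 0,"rz": 0,"hand": 0},{"x": 0,"y": 0,"z": 0,"rx": 0,"ry": 0,"rz": 0,"hand": 0}]'

```text
t: 13.85
eef_pos: [414.7, 338.1, 158.3]
tool_rot: [[-0.164, 0.987, -0.001], [0.987, 0.164, -0.001], [-0.0, -0.001, -1.0]]
force: [-0.1, -0.4, 2.1]
finger_gap: 0.003
finger_force: 1.0
```

Request:
servo_tool --increments '[{"x": -2,"y": -0.4,"z": -10,"rx": 0,"ry": 0,"rz": 0,"hand": 0},{"x": -2,"y": -0.4,"z": -10,"rx": 0,"ry": 0,"rz": 0,"hand": 0},{"x": -1,"y": -0.2,"z": -10,"rx": 0,"ry": 0,"rz": 0,"hand": 0},{"x": 0,"y": 0,"z": -8,"rx": 0,"ry": 0,"rz": 0,"hand": 0},{"x": 0,"y": 0,"z": -4,"rx": 0,"ry": 0,"rz": 0,"hand": 0},{"x": 0,"y": 0,"z": 0,"rx": 0,"ry": 0,"rz": 0,"hand": 0},{"x": 0,"y": 0,"z": 0,"rx": 0,"ry": 0,"rz": 0,"hand": 0}]'

```text
t: 14.72
eef_pos: [409.5, 337.4, 116.7]
tool_rot: [[-0.164, 0.987, -0.001], [0.987, 0.164, -0.0], [-0.0, -0.001, -1.0]]
force: [-3.6, 0.4, 5.3]
finger_gap: 0.005
finger_force: 2.6
```

Request:
servo_tool --increments '[{"x": 0,"y": 0,"z": -4,"rx": 0,"ry": 0,"rz": 0,"hand": 0},{"x": 0,"y": 0,"z": -4,"rx": 0,"ry": 0,"rz": 0,"hand": 0},{"x": 0,"y": 0,"z": -2.5,"rx": 0,"ry": 0,"rz": 0,"hand": 0},{"x": 0,"y": 0,"z": 0,"rx": 0,"ry": 0,"rz": 0,"hand": 0},{"x": 0,"y": 0,"z": 0,"rx": 0,"ry": 0,"rz": 0,"hand": 0},{"x": 0,"y": 0,"z": 0,"rx": 0,"ry": 0,"rz": 0,"hand": 0},{"x": 0,"y": 0,"z": 0,"rx": 0,"ry": 0,"rz": 0,"hand": 0},{"x": 0,"y": 0,"z": 0,"rx": 0,"ry": 0,"rz": 0,"hand": 0}]'

```text
t: 15.72
eef_pos: [409.3, 337.4, 106.4]
tool_rot: [[-0.164, 0.986, -0.001], [0.986, 0.164, -0.001], [-0.0, -0.001, -1.0]]
force: [-5.2, -0.7, 8.1]
finger_gap: 0.003
finger_force: 4.1
```

```bash
python3 - <<'E'
from h import *
s=readout.get_state();print(s['t'],s['eef_pos'],s['finger_gap'],s['force'])
r=np.radians(9.3);J=np.array([[np.cos(r),-np.sin(r)],[np.sin(r),np.cos(r)]]);O=np.array([509.8,398.8])
cs=cam("side");i=viewer.snapshot("side")
for c in masks(i,(16,70,130),(30,220,255),40):
    P=(onz(cs,c,34)[:,:2]-O)@J
    if abs(P.mean(0)).max()<120: print(rect(P),P.min(0).round(1),P.max(0).round(1))
# bar slope: project expected level lever axis
w=lambda x,y,z: np.r_[J@[x,y]+O,z]
print("pivot, level paddle px",proj(cs,[w(100,-45,80),w(-110,-45,86),w(-40,-71,80)]).round(1))
cv2.imwrite("pics/c5.png",cv2.resize(i[210:340,220:350],(600,600),interpolation=2))
E
```

```text
15.725 [409.31809675 337.3932466  106.4099363 ] 0.0028337905419306745 [-5.21593067 -0.69366322  8.07988896]
(-1.6, 12.7, 159.9, 39.1, 89.9) [-21.3 -67.2] [17.8 92.7]
pivot, level paddle px [[244.7 283.6]
 [317.3 275.8]
 [292.1 274.5]]
```

View pics/c5.png

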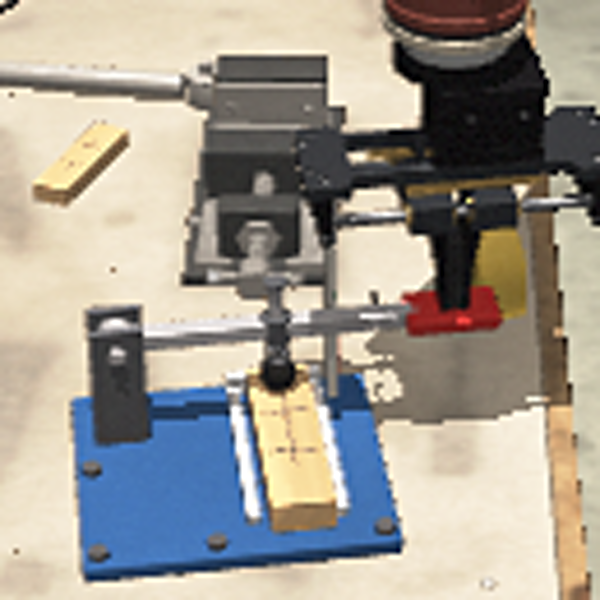

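The lever is about level, with the paddle top at (455,300) in the crop against a predicted (449,304) for level. The ball is down on the batten. One more check that the batten hasn't crept along.

```bash
python3 - <<'E'
from h import *
r=np.radians(9.3);J=np.array([[np.cos(r),-np.sin(r)],[np.sin(r),np.cos(r)]]);O=np.array([509.8,398.8])
cs=cam("side");i=viewer.snapshot("side");w=lambda x,y,z: np.r_[J@[x,y]+O,z]
for x in (-12,0,12):
    ys=np.arange(50,90,1.);uv=proj(cs,[w(x,y,34) for y in ys]).astype(np.float32)
    v=cv2.remap(i,uv[:,None,0],uv[:,None,1],cv2.INTER_LINEAR)[:,0].mean(1);print(x,v.round().astype(int)[::2],"edge y",ys[np.argmax(abs(np.diff(v)))])
s=readout.get_state();print(s['t'],s['eef_pos'],s['force'],abs(np.array(s['joint_vel'])).max())
E
```

```text
-12 [213 213 212 212 212 211 212 214 216 219 183 133 106 108 110 112 113 112
 110 110] edge y 72.0
0 [209 210 210 210 210 211 212 214 216 191 140 110 113 116 114 114 115 115
 113 110] edge y 69.0
12 [226 226 225 225 225 225 225 227 227 223 209 165 126 127 126 121 115 112
 110 110] edge y 70.0
15.825 [409.31289996 337.41188889 106.43350251] [-4.86722781e+00  5.36833890e-03  8.17020717e+00] 0.0024986984245995076
```

The batten's near edge is at y ≈ 70 mm, as it should be when seated. The lever is steady at about 0.445 rad with 8 N on the paddle, so I'm handing in.

```bash
python3 -c "
from rig import manip
print(manip.hand_in())"
```

```text
the job is handed in; nothing more can be done
None
```

I handed the job in with the batten seated flat against the stop and the closed fingers still pressing the lever at about 0.445 rad, mid-green, with about 8 N on the paddle; no verdict came back from the hand-in.

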